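# Thread spool into the cupboard door rack, door snapped shut on its roller catch

### The arm

A 6-joint arm with a two-finger parallel gripper is mounted at the origin on the work surface. World frame = base frame: x ahead of the robot, y to its left, z up, the work surface at z = 0. Lengths are in mm, angles in rad, forces in N, time in s.
With the tool pointing down it reaches from about 350 to 875 mm from the base axis. Payload 4.2 kg.
Tool frame: the origin (TCP) lies at the very end of the fingers, on their centre line; the grasp point (between the pads) lies 19 mm behind it; z points along the fingers, y is the line along which they close (so a half turn about z gives the same grasp; the last joint's range is limited). The gripper opens to 85 mm and grips with 20 to 120 N. Pads are 22 mm wide; open, the fingers measure 114 mm over their backs; the gripper's body (76 mm by 85 mm) begins 54 mm behind the grasp point. The pads swing forward as they close: fully open they stand 13 mm farther back than shut.
Start: joints at [-1.018, 0.385, 0.008, 0, -1.194, -0.259], TCP at [181.011, -598.193, 207.812] pointing down, gripper open.
Joint ranges: [-3.14, 3.14], [-1.21, 2.06], [-1.07, 1.41], [-3.16, 2.05], [-2.99, -0.16], [-3.1, 3.1]. Speed limits (rad/s): [2.79, 2.79, 3.14, 3.14, 3.14, 3.14].

### API

Orientations are given as a unit quaternion [x, y, z, w].
In Python, from bench import read_state, get_image, camera_model, job_done gives the robot as it stands.
- The arm moves only by the shell command python3 -m handwheel 'ROWS'. ROWS is JSON, a list of rows, each a list of 7 numbers: the shift along the tool's x, y, z in m, then the turn, a rotation vector about the tool's x, y, z in rad, then the gripper's target within -1 to 1 (fully open at 1, half-way at 0, shut at -1). In form: [[dx, dy, dz, wx, wy, wz, jaw], ...]. A call has 1 to 10 rows; each row is the pose to reach, as a shift and turn from the pose commanded when the call began, along the tool's axes at that moment; what a row does not reach only later rows make up. A row lasts 1/8 s, in which the tool goes at most 62.5 mm and 10.7 degrees, less where a joint would pass 70% of its speed; a pose out of reach is approached as far as the arm can. A call with a gripper value outside its range is refused whole. The fingers move at their own pace and stop on an object; the grip force is fixed at half the most. Time passes only in rows, so rows that repeat a pose let the fingers close. It gives the time, the measured TCP pose, the force, the opening and the grip force at its end, in the units of the state.
- read_state(): the state, without advancing time (a new reading comes with each control period).
- get_image(name): name is "side" or "top" or "wrist"; returns (picture, depth): 480x640x3 uint8, blue, green, red; 480x640 float32, mm along the optical axis (not along the pixel's ray), 0 where there is no reading.
- camera_model(name): a dict with "K" (3x3 intrinsics, pixels), "rvec" (rotation vector, rad) and "tvec" (3), from world to camera coordinates, as OpenCV has them; the wrist camera has in their place "hand_eye" (4x4, takes a point from camera to tool coordinates, whose origin is the TCP and whose axes are the flange's). Camera axes: x right, y down, z forward; pixel columns grow to the right and rows downward; lengths in mm; the calibration is good to about 2 mm. A picture is of the moment at which its call begins: read the wrist's pose just before it. camera_model takes no time and is no camera call.
- job_done(): hands the job in; it is judged then, once.
The state is a dict: "clock": time; "joints": joint angles; "joint_vel": joint speeds; "joint_efforts": joint torques, N m; "position": TCP position; "ee_rot": TCP orientation; "contact_force": force on the tool from outside, world axes, zero at the start; "wrist_torque": the same for the moment, N m; "gripper_width": finger opening in mm; "grasp_force": force on a finger pad.
Only numpy, scipy, OpenCV 4.12 (cv2) and the standard library are available. Lean on these libraries where they do the work, as an engineer would, in place of code of your own. Each camera call takes 0.05 s, during which the arm holds its last target. There are 200 camera calls.

### The job

Put the tall thread spool away: pull the little thread cupboard's door wide open through its roller catch, stand the spool upright in the wide empty pocket of the rack on the inside of the door, then push the door fully home until the catch snaps and holds it, and let go. Press it home gently, without ramming it on its stop (25 N at most), and leave the short spool and the ribbon roll where they are.

Things in the scene. Friction and masses are not known exactly. Their poses are not given: they have to be found in the camera images.
- cabinet: Wooden bench thread cupboard, fixed, box 160 deep (x) x 230 wide (y) x 170 high. Origin under the box's centre; its front looks along -x, z up. Before the box sits a face frame carrying door and catch, fitted by hand: it stands forward (-x) by p = 0 to 26 mm, different each time, NOT measured: find it by feel or sight. The shut door rests on a rubber stop (6 N per mm) at its free edge; over 25 N there counts as ramming (the catch alone presses 5 N).
- hinge_ref (a point): Point on the box marking the door's upright hinge axis, were p 0; the true axis lies p further along cabinet -x. Opening swings the free edge (cabinet -y side) out to cabinet -x, clockwise seen from above. Door panel 14 mm thick, 204 wide, 11 to 163 mm above the bench; its inner face passes through the hinge axis.
- handle_ref (a point): Point on the box's frame (does not swing) marking the middle of the SHUT door's handle, were p 0; truly p further along cabinet -x. Level round dark steel bar, 12 mm thick, parallel to the door, 56 mm off its outer face (70 off the hinge plane), 135 mm from the hinge along the door, 140 above the bench, 78 mm clear between its end posts; grasp from above, one finger behind the bar.
- pocket_ref (a point): Point (does not swing) marking the SHUT position, were p 0, of the rack's wide empty pocket: centre of its floor, 22 mm above the bench; truly p further along cabinet -x. The rack swings with the door on its inner face: pocket 76 x 76 mm inside, walls 35 high, centre 122 mm from the hinge along the door, 42 mm behind the inner face. A narrow pocket with two bobbins lies nearer the hinge.
- catch_ref (a point): Point marking the catch, were p 0: a 12 mm white roller on a stiff spring in the frame's free side, 50 mm above the bench, riding over a steel nose on the door. At the handle about 7 N pulls it open and 9 to 10 N pushes it shut: pushing, resistance starts at 0.08 rad, the hump's top is at 0.03 rad (4 mm at the handle), then the catch snaps the door home.
- door (a joint): Door angle, rad: 0 fully shut on the stop, grows as it opens, 1.9 at the most; the door stays where it is left outside the catch. Starts shut. Wide open means past 1.1; shut on the catch reads below 0.01.
- spool: The tall spool of grey thread, loose, 160 g or somewhat lighter or heavier, standing upright: base flange 54 mm across and 6 mm thick, straight thread body 42 mm across from 7 to 112 mm height, a 20 mm tube end up to 122 mm. Origin: centre of its underside, z up its axis.
- squat_spool: Bystander: a short flanged spool, 52 mm across, 50 mm high. Origin: centre of its underside.
- ribbon_roll: Bystander: a flat roll of pale ribbon, 110 mm across, 25 mm high. Origin: centre of its underside.
Mind the look-alikes: they are no part of the job. Leave any blue, pink or red look-alike of the spool alone.

How it is judged:
By the outcome, as a careful person would: the job done as asked, in the order asked, and still so for the second after the job is handed in, with the robot touching nothing.
It also fails if it takes over 72 s, if anything falls off the work surface, if the arm or the gripper's body presses on something with over 40 N, if the wrist force passes 120 N, or if a joint passes its speed limit or range.

## Working session

There is one attempt and no reset: what is moved stays moved. The work goes in short steps, Python scripts to look and compute and a shell command to move; the robot and the scene stay as the last step left them, time stands still between calls to the robot, and variables do not carry over. Pictures are saved under pics/ and viewed, at most 10 in all, crops included, and the job is handed in when it is done.

```bash
mkdir -p pics; ls; cat > h.py <<'E'
import numpy as np,cv2
from bench import *
def save(name,fn):
    im,d=get_image(name); cv2.imwrite('pics/'+fn+'.png',im); np.save('pics/'+fn+'.npy',d); return im,d
def world(name,d,us=None):
    m=camera_model(name);K=np.array(m['K']);R=cv2.Rodrigues(np.array(m['rvec'],float))[0];t=np.array(m['tvec'],float).ravel()
    v,u=np.mgrid[0:480,0:640];P=np.stack([(u-K[0,2])/K[0,0]*d,(v-K[1,2])/K[1,1]*d,d],-1)
    return (P-t)@R
E
python3 - <<'E'
from h import *
print(read_state())
for n in('side','top'):
    im,d=save(n,n+'0'); print(camera_model(n))
a=cv2.imread('pics/side0.png');b=cv2.imread('pics/top0.png')
E
```

```text
pics
{'clock': 0.0, 'joints': array([-1.01839634e+00,  3.85558903e-01,  6.64625503e-03, -5.10468876e-04,
       -1.19403661e+00, -2.58588837e-01]), 'joint_vel': array([-0.00073064, -0.00148538,  0.00108193,  0.00137873,  0.00126371,
       -0.00037383]), 'joint_efforts': array([-7.26508715e-04, -3.92285872e+01,  1.88400489e+01,  4.18620408e+00,
       -4.66934434e-03, -5.77477820e-06]), 'position': array([ 180.82789983, -597.60142214,  206.72653964]), 'ee_rot': array([-1.46284512e-01,  9.89241945e-01,  1.08275379e-03, -2.06642985e-04]), 'contact_force': array([ 0.14397515,  0.24954646, -0.89698806]), 'wrist_torque': array([ 0.03519035, -0.03367775,  0.01578845]), 'grasp_force': 0.0, 'gripper_width': 85.48460493793868}
{'K': array([[508.23738422,   0.        , 312.00221579],
       [  0.        , 508.23738422, 234.30858224],
       [  0.        ,   0.        ,   1.        ]]), 'rvec': array([ 0.43820206, -2.81438217,  1.0286868 ]), 'tvec': array([454.02177688, 219.60423059, 840.44554841])}
{'K': array([[527.34063349,   0.        , 312.85237902],
       [  0.        , 527.34063349, 250.38139117],
       [  0.        ,   0.        ,   1.        ]]), 'rvec': array([ 2.17467275, -2.13767369,  0.09379263]), 'tvec': array([ -57.07730405,  501.84830164, 1023.00279673])}
```

View pics/top0.png

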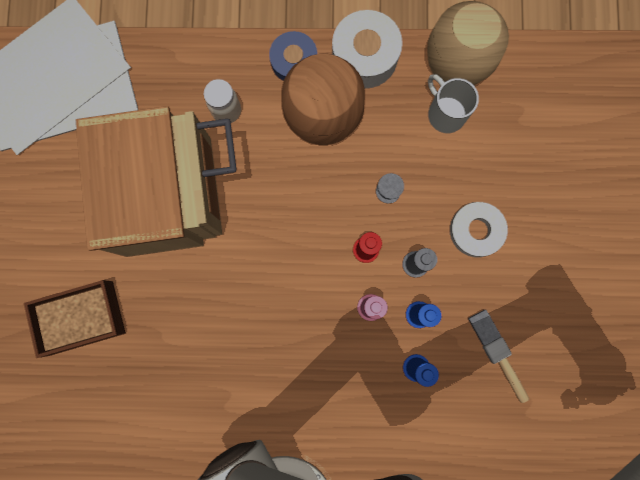

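View pics/side0.png

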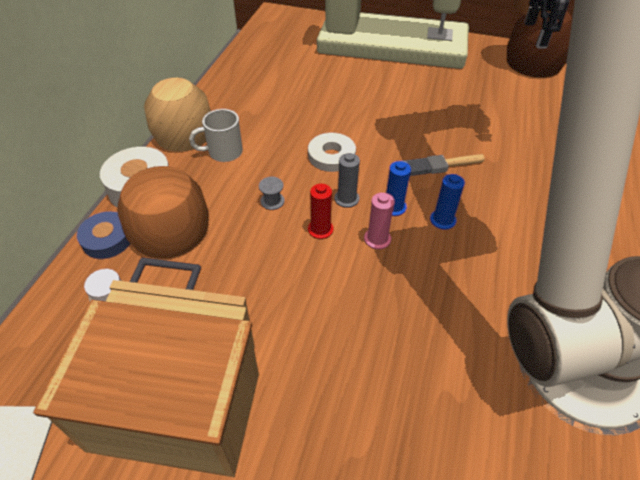

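The top view shows the cupboard at about (140,180), with its front and handle (232,147) facing right, and the hinge at the near end, about (205,230). The grey spool's tube end is at (427,258). The squat spool is at (390,185) and the ribbon roll at (480,229). The side view agrees.

```bash
python3 - <<'E'
from h import *
d=np.load('pics/top0.npy');im=cv2.imread('pics/top0.png');W=world('top',d)
for u,v in[(85,240),(85,120),(160,120),(172,236),(178,236),(185,180),(198,180),(210,200),(232,147),(233,130),(235,165),(427,258),(390,183),(480,205),(300,300)]: print(u,v,W[v,u].round(1))
def box(m):
    p=np.float32(W[m][:,:2]); r=cv2.minAreaRect(p); return len(p),cv2.boxPoints(r).round(1).tolist(),r[2]
R=np.zeros(d.shape,bool);R[95:265,60:250]=1
hsv=cv2.cvtColor(im,cv2.COLOR_BGR2HSV)
z=W[...,2]
print('top',box(R&(z>166)&(z<176)))
print('z hist',np.histogram(z[R],np.arange(100,190,4)))
h=R&(hsv[...,2]<75)&(z>130)&(z<152);h[:,:212]=0
print('handle',box(h))
S=np.zeros(d.shape,bool);S[235:280,400:440]=1
for a,b in[(116,128),(105,115),(3,10)]:
    m=S&(z>a)&(z<b);p=W[m][:,:2];print(a,m.sum(),p.mean(0),p.min(0),p.max(0)) if m.sum() else 0
m=S&(z>4)
# side
d=np.load('pics/side0.npy');W=world('side',d);z=W[...,2];im=cv2.imread('pics/side0.png')
for u,v in[(348,158),(300,290),(160,300),(165,265),(272,183),(332,140),(100,420)]: print('s',u,v,W[v,u].round(1))
S=np.zeros(d.shape,bool);S[145:215,330:362]=1
for a,b in[(116,128),(20,100)]:
    m=S&(z>a)&(z<b);p=W[m][:,:2];print(a,m.sum(),p.mean(0),p.min(0),p.max(0))
E
```

```text
85 240 [519.8 423.3  -1.6]
85 120 [713.3 357.1 172.2]
160 120 [715.3 223.7 170.6]
172 236 [508.2 192.4 171. ]
178 236 [508.2 181.6 172.3]
185 180 [610.6 177.9 157.3]
198 180 [609.7 153.5 162.5]
210 200 [585.5 143.3 106.3]
232 147 [676.6  99.2 141.9]
233 130 [756.3 124.    2.1]
235 165 [643.3  92.6 141.6]
427 258 [ 481.9 -255.7  123.2]
390 183 [ 635.8 -198.2   50.5]
480 205 [ 599.4 -380.7   25.8]
300 300 [404.3 -23.8   1. ]
top (12670, [[480.8999938964844, 340.6000061035156], [513.5999755859375, 133.60000610351562], [749.5, 170.8000030517578], [716.7999877929688, 377.79998779296875]], 8.971637725830078)
z hist (array([  72,   92,   72,   79,  113,  139,   90,   83,   80,   92,  195,
        529,  167,  126, 1274,  971, 1026, 9179, 2897,    4,    0,    0]), array([100, 104, 108, 112, 116, 120, 124, 128, 132, 136, 140, 144, 148,
       152, 156, 160, 164, 168, 172, 176, 180, 184, 188]))
handle (344, [[623.9000244140625, 133.3000030517578], [627.7999877929688, 90.4000015258789], [729.2000122070312, 99.69999694824219], [725.2000122070312, 142.60000610351562]], 5.258878231048584)
116 120 [ 480.89112966 -253.43387707] [ 462.40216476 -269.70989716] [ 500.5156088  -235.46295993]
105 264 [ 480.26936162 -252.82577871] [ 460.88350826 -274.17150398] [ 501.76135472 -233.5501841 ]
3 304 [ 491.3834199  -254.89976946] [ 449.96157775 -303.42398798] [ 540.69754616 -224.5454549 ]
s 348 158 [ 481.4 -246.7  122.2]
s 300 290 [500.5  -0.7   1.5]
s 160 300 [653.4 175.9 156.8]
s 165 265 [685.3 108.3 143.3]
s 272 183 [ 628.8 -202.5   52.6]
s 332 140 [ 558.  -404.1   25.5]
s 100 420 [631.6 358.7 169.6]
116 75 [ 479.86794112 -252.05979578] [ 470.39752757 -264.77789172] [ 489.33792032 -243.20801826]
20 853 [ 490.90286231 -272.52807663] [ 459.06088967 -402.04435638] [ 548.57448623 -147.45582174]
```

```bash
cat >> h.py <<'E'
def line(p):
    vx,vy,x,y=cv2.fitLine(np.float32(p),cv2.DIST_HUBER,0,0.01,0.01).ravel(); return np.array([vx,vy])*np.sign(vx),np.array([x,y])
E
python3 - <<'E'
from h import *
for n,(r0,r1,c0,c1) in {'top':(110,185,190,245),'side':(255,300,125,205)}.items():
    d=np.load(f'pics/{n}0.npy');im=cv2.imread(f'pics/{n}0.png');W=world(n,d);z=W[...,2]
    m=np.zeros(d.shape,bool);m[r0:r1,c0:c1]=1
    m&=(im.max(-1)<90)&(z>134)&(z<152)
    p=W[m];print(n,len(p),p.min(0),p.max(0))
    u,c=line(p[:,:2])
    for k in range(4):
        nn=np.array([u[1],-u[0]]);s=p[:,:2]@nn
        q=p[s>np.percentile(s,98)-14]; u,c=line(q[:,:2])
    t=(q[:,:2]-c)@u
    print(' bar ang',np.arctan2(u[1],u[0]),len(q),'mid',c+u*(np.percentile(t,1)+np.percentile(t,99))/2,'len',np.ptp(t),q[:,2].mean())
    if n=='top':
        # door top strip: outer edge ; box side edges
        m=np.zeros(d.shape,bool);m[95:250,60:225]=1
        b=m&(z>166);
        th=[]
        for lo,hi in((100,160),):
            far=[];near=[]
            for cc in range(lo,hi):
                rows=np.where(b[:,cc])[0];far.append(W[rows[0],cc,:2]);near.append(W[rows[-1],cc,:2])
            for e in(far,near):
                a,c2=line(e);print(' edge',np.arctan2(a[1],a[0])%np.pi-np.pi/2,c2)
        lft=[W[r,np.where(b[r])[0][0],:2] for r in range(130,235)];a,c2=line(lft);print(' back',np.arctan2(a[1],a[0]),c2)
        o=m&(z>155)&(z<167);R=[W[r,np.where(o[r])[0][-1],:2] for r in range(125,215) if o[r].any()];a,c2=line(R);print(' doorface',np.arctan2(a[1],a[0]),c2)
E
```

```text
top 811 [605.22235901  90.8616327  134.21456714] [734.01256988 169.7017217  151.97950805]
 bar ang 0.15899573 348 mid [679.21755408 102.75250669] len 99.69215011690486 145.89885893301627
 edge -0.7750628 [602.6009  144.99907]
 edge 0.12705576 [493.63696 266.2321 ]
 back 1.1084698 [483.24155 117.05039]
 doorface 0.1561363 [607.74146 148.87321]
side 597 [624.21976202  92.20395526 137.78342652] [726.37381161 152.80792706 149.29696606]
 bar ang 0.15377705 387 mid [677.91848385 106.23764546] len 98.30572688960719 144.68914388400887
```

```bash
cat >> h.py <<'E'
from scipy.spatial.transform import Rotation as Rt
TH=0.156; BAR=np.array([678.5,104.]); 
U=lambda a:np.array([np.cos(TH-a),np.sin(TH-a)])
N=lambda a:np.array([np.sin(TH-a),-np.cos(TH-a)])
H=BAR-135*U(0)-70*N(0)
def rel(p,yaw,s=None,base=None):
    """tool shift (m) + rotvec to reach TCP p(mm), pointing straight down, tool y at world angle yaw (mod pi)"""
    s=s or read_state(); R0=Rt.from_quat(s['ee_rot']); P0=np.array(s['position'])
    best=None
    for k in(-1,0,1):
        y=yaw+k*np.pi;Y=np.array([np.cos(y),np.sin(y),0]);Z=np.array([0,0,-1.]);X=np.cross(Y,Z)
        w=(R0.inv()*Rt.from_matrix(np.c_[X,Y,Z])).as_rotvec()
        if best is None or np.linalg.norm(w)<np.linalg.norm(best):best=w
    return np.round(np.r_[R0.inv().apply(np.array(p)-P0)/1000,best],4).tolist()
E
python3 - <<'E'
from h import *
print(H); print(rel([*BAR,250],TH+np.pi/2))
E
```

```text
[534.263589   152.17528145]
[-0.6795, 0.5276, -0.0422, 0.0019, -0.0003, 0.1377]
```

```bash
python3 -m handwheel '[[-0.05,0.04,-0.042,0.002,0,0,0],[-0.68,0.528,-0.042,0.002,0,0.138,0],[-0.68,0.528,-0.042,0.002,0,0.138,0],[-0.68,0.528,-0.042,0.002,0,0.138,0],[-0.68,0.528,-0.042,0.002,0,0.138,0],[-0.68,0.528,-0.042,0.002,0,0.138,0],[-0.68,0.528,-0.042,0.002,0,0.138,0],[-0.68,0.528,-0.042,0.002,0,0.138,0],[-0.68,0.528,-0.042,0.002,0,0.138,0],[-0.68,0.528,-0.042,0.002,0,0.138,0]]'
python3 -c "
from h import *
print(rel([*BAR,250],TH+np.pi/2),read_state()['position'])"
```

```text
clock: 1.35
position: [537.0, -94.6, 247.3]
ee_rot: [-0.078, 0.997, -0.001, -0.0]
contact_force: [0.6, -0.3, -0.5]
gripper_width: 43.1
grasp_force: 0.0
[-0.1706, 0.1742, -0.003, -0.0019, -0.0002, 0.0001] [537.02965419 -94.63352288 247.32093712]
```

```bash
python3 -m handwheel '[[-0.17,0.174,0,0,0,0,0],[-0.17,0.174,0,0,0,0,0],[-0.17,0.174,0,0,0,0,0],[-0.17,0.174,0,0,0,0,0],[-0.17,0.174,0,0,0,0,0],[-0.17,0.174,0,0,0,0,0]]'
python3 - <<'E'
from h import *
s=read_state();print(s['position'],s['joints'])
im,d=save('wrist','w1')
m=camera_model('wrist');K=m['K'];HE=np.array(m['hand_eye']);R=Rt.from_quat(s['ee_rot']).as_matrix()
v,u=np.mgrid[0:480,0:640];P=np.stack([(u-K[0,2])/K[0,0]*d,(v-K[1,2])/K[1,1]*d,d],-1)
W=(P@HE[:3,:3].T+HE[:3,3])@R.T+s['position']
p=W[(im.max(-1)<90)&(W[...,2]>134)&(W[...,2]<152)&(d>0)]
p=p[np.abs((p[:,:2]-BAR)@N(0))<14];print(len(p))
if len(p):
  u,c=line(p[:,:2]);t=(p[:,:2]-c)@u
  print(np.arctan2(u[1],u[0]),c+u*(t.min()+t.max())/2,np.ptp(t),p[:,2].max(),(c-BAR)@N(0))
print(rel([*BAR,122],TH+np.pi/2))
E
```

```text
clock: 2.1
position: [676.9, 101.6, 246.2]
ee_rot: [-0.078, 0.997, -0.001, -0.001]
contact_force: [-0.3, 0.0, 1.0]
gripper_width: 42.3
grasp_force: 0.0
[676.86885324 101.58653207 246.20025895] [ 0.38555446  0.46955976  0.23685685  0.00199326 -1.34038011 -1.80066617]
1016
0.20208637 [679.34517519 103.4088545 ] 100.40819138734612 147.59376566473907 -0.21300087084420793
[-0.0023, 0.003, 0.1249, -0.0023, -0.0008, -0.0007]
```

View pics/w1.png

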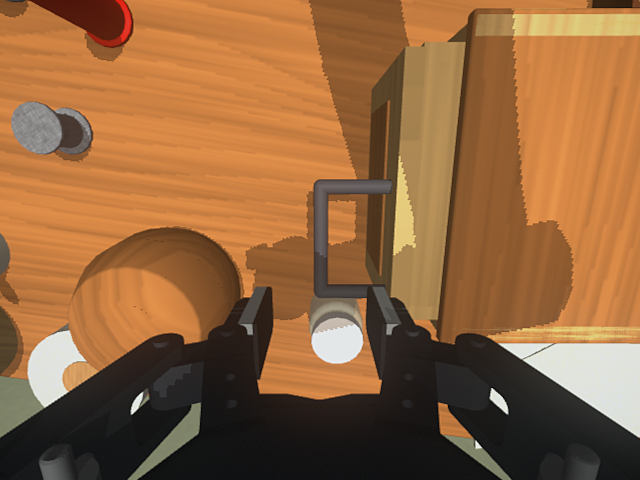

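The wrist view shows the bar at column 320, rows 185 to 290, midway between the fingers and matching the earlier fit. The last joint needs more room for the swing, so I'll turn the hand half round before going down.

```bash
python3 -m handwheel '[[-0.002,0.003,0,0,0,-1.6,0],[-0.002,0.003,0,0,0,-1.6,0],[-0.002,0.003,0,0,0,-1.6,0],[-0.002,0.003,0,0,0,-1.6,0],[-0.002,0.003,0,0,0,-1.6,0],[-0.002,0.003,0,0,0,-1.6,0],[-0.002,0.003,0,0,0,-1.6,0],[-0.002,0.003,0,0,0,-1.6,0],[-0.002,0.003,0,0,0,-1.6,0],[-0.002,0.003,0,0,0,-1.6,0]]'
python3 -m handwheel '[[0,0,0,0,0,-1.54,0],[0,0,0,0,0,-1.54,0],[0,0,0,0,0,-1.54,0],[0,0,0,0,0,-1.54,0],[0,0,0,0,0,-1.54,0],[0,0,0,0,0,-1.54,0],[0,0,0,0,0,-1.54,0],[0,0,0,0,0,-1.54,0],[0,0,0,0,0,-1.54,0],[0,0,0,0,0,-1.54,0]]'
python3 -c "
from h import *
print(rel([678.8,103.7,122],TH+np.pi/2),read_state()['joints'])"
```

```text
clock: 3.4
position: [678.3, 103.6, 248.0]
ee_rot: [0.769, -0.64, 0.001, 0.0]
contact_force: [-0.2, 0.6, -0.0]
gripper_width: 42.5
grasp_force: 0.0
clock: 4.65
position: [678.6, 104.2, 247.6]
ee_rot: [0.997, 0.076, 0.0, 0.001]
contact_force: [0.7, 1.0, 0.4]
gripper_width: 42.6
grasp_force: 0.0
[0.0001, 0.0003, 0.1256, 0.0019, -0.0005, -0.0045] [ 0.38827848  0.47145099  0.24324963  0.00202961 -1.3425424   1.33352635]
```

```bash
python3 -m handwheel '[[0,0,0.05,0,0,-0.004,0],[0,0,0.09,0,0,-0.004,0],[0,0,0.126,0,0,-0.004,0],[0,0,0.126,0,0,-0.004,0],[0,0,0.126,0,0,-0.004,-1],[0,0,0.126,0,0,-0.004,-1],[0,0,0.126,0,0,-0.004,-1],[0,0,0.126,0,0,-0.004,-1],[0,0,0.126,0,0,-0.004,-1]]'
python3 -c "
from h import *
s=read_state();print(s['position'],s['ee_rot'],s['contact_force'])
# tool-axes arc rows for the tool now at angle 0
P0=np.r_[BAR,0]; 
R0=Rt.from_quat([0.9969,0.078,0,0])
for a in (.03,.06,.1,.15,.2,.3,.4,.5,.6,.7,.8,.9,1.,1.1,1.2,1.3,1.4):
  q=H+135*U(a)+70*N(a); print(a,np.round(R0.inv().apply(np.r_[q-BAR,0])/1000,4))
"
```

```text
clock: 5.78
position: [679.5, 104.8, 122.5]
ee_rot: [0.997, 0.079, 0.001, 0.001]
contact_force: [-1.2, 0.3, 5.0]
gripper_width: -0.1
grasp_force: 2.3
[679.54352035 104.8419485  122.52211972] [9.96859048e-01 7.91811378e-02 1.23928471e-03 9.22382445e-04] [-1.17404934  0.28063387  5.03143781]
0.03 [-0.0022  0.004   0.    ]
0.06 [-0.0044  0.008   0.    ]
0.1 [-0.0077  0.0131  0.    ]
0.15 [-0.012   0.0194  0.    ]
0.2 [-0.0166  0.0254  0.    ]
0.3 [-0.0267  0.0368  0.    ]
0.4 [-0.0379  0.047   0.    ]
0.5 [-0.0501  0.0561  0.    ]
0.6 [-0.0631  0.064   0.    ]
0.7 [-0.0769  0.0705  0.    ]
0.8 [-0.0912  0.0756  0.    ]
0.9 [-0.1059  0.0792  0.    ]
1.0 [-0.121   0.0814  0.    ]
1.1 [-0.1362  0.082   0.    ]
1.2 [-0.1513  0.0812  0.    ]
1.3 [-0.1663  0.0788  0.    ]
1.4 [-0.181   0.0749  0.    ]
```

```bash
python3 - <<'E'
from h import *
im,d=save('side','s1');c=cv2.resize(im[170:330,80:280],(800,640))[:600];cv2.imwrite('pics/s1c.png',c)
print(read_state()['joints'])
E
```

```text
[ 0.38884687  0.55089203  0.06051962  0.00286326 -1.07869115  1.33914373]
```

View pics/s1c.png

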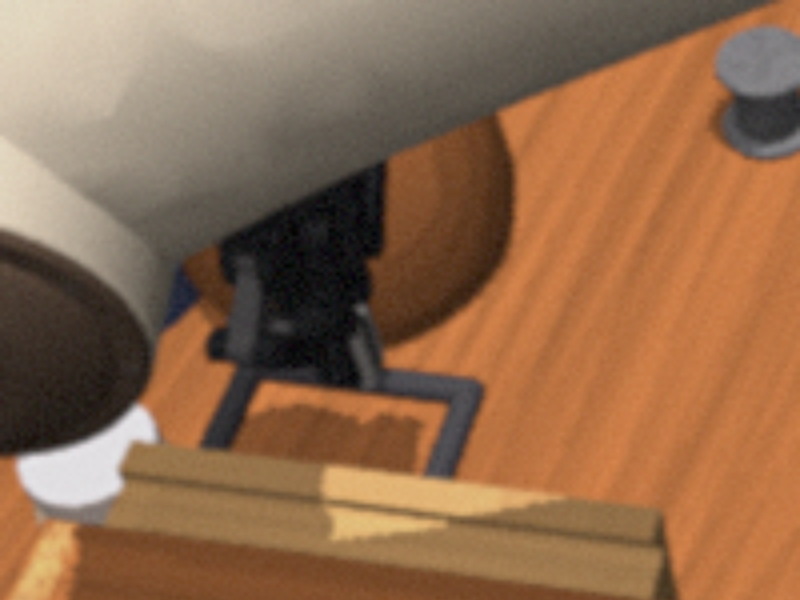

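The side view isn't clear about whether the bar is between the fingers, so I'll check with the wrist camera.

```bash
python3 - <<'E'
from h import *
im,d=save('wrist','w2');s=read_state();print(s['gripper_width'],s['grasp_force'],s['contact_force'])
E
```

```text
-0.10282617916780584 2.831019312143326 [-0.65237823  0.30496603  5.43633746]
```

View pics/w2.png

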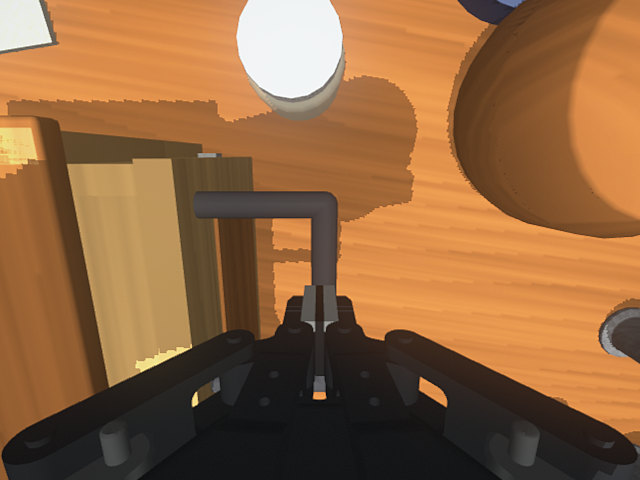

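```bash
cat >> h.py <<'E'
def wworld(d,s):
    m=camera_model('wrist');K=m['K'];HE=np.array(m['hand_eye']);R=Rt.from_quat(s['ee_rot']).as_matrix()
    v,u=np.mgrid[0:480,0:640];P=np.stack([(u-K[0,2])/K[0,0]*d,(v-K[1,2])/K[1,1]*d,d],-1)
    T=P@HE[:3,:3].T+HE[:3,3]
    return T@R.T+s['position'],T
E
python3 - <<'E'
from h import *
d=np.load('pics/w2.npy');W,T=wworld(d,read_state())
for u,v in[(324,210),(324,250),(324,280),(312,290),(330,290),(320,295),(311,310),(330,310),(312,345),(330,345),(321,385)]:print(u,v,d[v,u],W[v,u].round(1),T[v,u].round(1))
print(camera_model('wrist')['hand_eye'])
E
```

```text
324 210 142.44582 [722.9 110.  147.2] [ 43.6   1.9 -24.7]
324 250 148.28024 [705.1 107.1 146.1] [ 25.7   1.9 -23.6]
324 280 152.8475 [690.9 104.7 145.3] [ 11.2   2.  -22.8]
312 290 142.26472 [689.8 109.9 156.3] [ 11.   -3.2 -33.8]
330 290 0.0 [745.  115.9 288.6] [  66.8   -0.2 -166. ]
320 295 137.62988 [690.2 106.5 161.2] [ 10.8   0.1 -38.7]
311 310 124.72524 [689.5 109.9 174.6] [ 10.7  -3.2 -52.1]
330 310 124.38743 [690.7 102.9 174.9] [ 10.9   3.8 -52.4]
312 345 105.40833 [687.6 108.8 195.1] [  8.8  -2.4 -72.7]
330 345 100.01533 [691.4 103.9 199.9] [ 11.8   3.  -77.5]
321 385 166.8177 [636.   97.2 145.9] [-44.2   0.7 -23.6]
[[-2.44516701e-05 -9.64165631e-01 -2.65301028e-01  6.67971200e+01]
 [ 9.99999984e-01  2.31027747e-05 -1.76126611e-04 -2.06997383e-01]
 [ 1.75944415e-04 -2.65301028e-01  9.64165615e-01 -1.66040254e+02]
 [ 0.00000000e+00  0.00000000e+00  0.00000000e+00  1.00000000e+00]]
```

```bash
python3 - <<'E'
from h import *
d=np.load('pics/w1.npy');W,T=wworld(d,read_state())
for r in range(283,400,6):
    print(r,[T[r,c].round(0).tolist() for c in range(238,276,6)], [T[r,c].round(0).tolist() for c in (368,376,384)])
d=np.load('pics/w2.npy');W,T=wworld(d,read_state())
for r in range(270,330,4):
    print(r,[T[r,c].round(0).tolist() for c in range(300,345,6)])
E
```

```text
283 [[-85.0, -99.0, 215.0], [-97.0, -99.0, 246.0], [-97.0, -91.0, 246.0], [-97.0, -83.0, 246.0], [-97.0, -75.0, 246.0], [-97.0, -67.0, 246.0], [-97.0, -59.0, 244.0]] [[-97.0, 64.0, 246.0], [-60.0, 57.0, 151.0], [-44.0, 57.0, 111.0]]
289 [[-92.0, -99.0, 213.0], [-105.0, -99.0, 245.0], [-106.0, -91.0, 245.0], [11.0, -27.0, -33.0], [11.0, -25.0, -33.0], [11.0, -22.0, -32.0], [-106.0, -60.0, 246.0]] [[10.0, 21.0, -30.0], [11.0, 24.0, -33.0], [11.0, 28.0, -33.0]]
295 [[-98.0, -98.0, 208.0], [-115.0, -100.0, 247.0], [-114.0, -92.0, 246.0], [11.0, -26.0, -40.0], [11.0, -24.0, -39.0], [10.0, -21.0, -37.0], [-114.0, -60.0, 246.0]] [[67.0, -0.0, -166.0], [11.0, 23.0, -38.0], [11.0, 26.0, -38.0]]
301 [[7.0, -34.0, -37.0], [7.0, -32.0, -36.0], [11.0, -27.0, -45.0], [11.0, -25.0, -45.0], [11.0, -23.0, -45.0], [8.0, -21.0, -38.0], [-123.0, -60.0, 246.0]] [[4.0, 21.0, -29.0], [11.0, 22.0, -45.0], [11.0, 25.0, -46.0]]
307 [[7.0, -33.0, -42.0], [7.0, -31.0, -42.0], [11.0, -26.0, -50.0], [12.0, -24.0, -51.0], [11.0, -22.0, -51.0], [5.0, -21.0, -38.0], [-132.0, -61.0, 246.0]] [[2.0, 21.0, -31.0], [11.0
[... 5311 characters left out ...]
.0, -52.0], [7.0, 9.0, -45.0]]
314 [[7.0, -8.0, -48.0], [11.0, -5.0, -56.0], [11.0, -3.0, -57.0], [11.0, -1.0, -55.0], [11.0, 2.0, -56.0], [11.0, 4.0, -56.0], [11.0, 6.0, -56.0], [7.0, 9.0, -48.0]]
318 [[7.0, -7.0, -51.0], [11.0, -5.0, -60.0], [11.0, -3.0, -60.0], [11.0, -1.0, -59.0], [11.0, 1.0, -59.0], [11.0, 4.0, -59.0], [12.0, 6.0, -60.0], [7.0, 8.0, -51.0]]
322 [[14.0, -6.0, -67.0], [12.0, -5.0, -63.0], [10.0, -3.0, -60.0], [11.0, -1.0, -62.0], [10.0, 1.0, -60.0], [11.0, 4.0, -61.0], [12.0, 6.0, -63.0], [14.0, 7.0, -67.0]]
326 [[13.0, -6.0, -69.0], [11.0, -5.0, -65.0], [12.0, -3.0, -67.0], [9.0, -1.0, -61.0], [9.0, 1.0, -62.0], [12.0, 3.0, -67.0], [12.0, 5.0, -67.0], [14.0, 7.0, -69.0]]
```

The depth data shows the pads shut on top of the bar. The real fingertips end about 25 mm short of the reported TCP, so I'll lift, reopen and go 25 mm lower, shifting 2 mm sideways.

```bash
python3 -m handwheel '[[0,0.002,-0.025,0,0,0,-1],[0,0.002,-0.025,0,0,0,0],[0,0.002,-0.025,0,0,0,0],[0,0.002,-0.025,0,0,0,0],[0,0.002,0.01,0,0,0,0],[0,0.002,0.026,0,0,0,0],[0,0.002,0.026,0,0,0,0],[0,0.002,0.026,0,0,0,-1],[0,0.002,0.026,0,0,0,-1],[0,0.002,0.026,0,0,0,-1]]'
python3 -m handwheel '[[0,0,0,0,0,0,-1],[0,0,0,0,0,0,-1]]'
```

```text
clock: 7.12
position: [680.1, 102.9, 96.6]
ee_rot: [0.997, 0.079, 0.002, 0.001]
contact_force: [-0.2, -0.6, 3.3]
gripper_width: 9.8
grasp_force: 58.5
clock: 7.38
position: [680.1, 102.9, 96.6]
ee_rot: [0.997, 0.079, 0.002, 0.001]
contact_force: [-0.5, -0.3, 5.3]
gripper_width: 10.4
grasp_force: 58.9
```

Gripped. Next I'll pull through the catch, following the arc.

```bash
python3 -m handwheel '[[-0.0022,0.004,0,0,0,0.03,-1],[-0.0044,0.008,0,0,0,0.06,-1],[-0.0077,0.0131,0,0,0,0.1,-1],[-0.012,0.0194,0,0,0,0.15,-1],[-0.0166,0.0254,0,0,0,0.2,-1],[-0.0166,0.0254,0,0,0,0.2,-1]]'
python3 -c "
from h import *
for a in np.arange(.1,1.26,.1):
  R=Rt.from_euler('z',-.0+0.).apply; t=.2
  q=135*(U(t+a)-U(t))+70*(N(t+a)-N(t)); x=-(-U(t)); 
  print(round(a,2),np.round([q@U(t)/1000,q@N(t)/1000],4))"
```

```text
clock: 8.12
position: [667.4, 74.4, 96.6]
ee_rot: [1.0, -0.021, 0.001, 0.001]
contact_force: [-0.1, -0.7, 6.3]
gripper_width: 9.8
grasp_force: 59.1
0.1 [-0.0077  0.0131]
0.2 [-0.0166  0.0254]
0.3 [-0.0267  0.0368]
0.4 [-0.0379  0.047 ]
0.5 [-0.0501  0.0562]
0.6 [-0.0631  0.064 ]
0.7 [-0.0768  0.0705]
0.8 [-0.0912  0.0756]
0.9 [-0.1059  0.0793]
1.0 [-0.121   0.0814]
1.1 [-0.1361  0.0821]
1.2 [-0.1513  0.0812]
```

```bash
python3 -m handwheel '[[-0.0077,0.0131,0,0,0,0.1,-1],[-0.0166,0.0254,0,0,0,0.2,-1],[-0.0267,0.0368,0,0,0,0.3,-1],[-0.0379,0.047,0,0,0,0.4,-1],[-0.0501,0.0562,0,0,0,0.5,-1],[-0.0631,0.064,0,0,0,0.6,-1],[-0.0768,0.0705,0,0,0,0.7,-1],[-0.0912,0.0756,0,0,0,0.8,-1],[-0.1059,0.0793,0,0,0,0.9,-1],[-0.121,0.0814,0,0,0,1.0,-1]]'
python3 -m handwheel '[[-0.0077,0.0131,0,0,0,0.1,-1],[-0.0166,0.0254,0,0,0,0.2,-1],[-0.0222,0.0313,0,0,0,0.25,-1],[-0.0222,0.0313,0,0,0,0.25,-1],[-0.0222,0.0313,0,0,0,0.25,-1],[-0.0222,0.0313,0,0,0,0.25,0],[-0.0222,0.0313,0,0,0,0.25,0],[-0.0222,0.0313,0,0,0,0.25,0]]'
python3 -c "
from h import *
s=read_state();print(s['joints'],s['position']);a=1.45
print(H+135*U(a)+70*N(a)); Y=Rt.from_quat(s['ee_rot']).as_matrix()[:2,1];print('phi',TH-np.pi/2-np.arctan2(Y[1],Y[0]))"
```

```text
clock: 9.38
position: [543.7, -1.2, 96.5]
ee_rot: [0.867, -0.499, 0.002, -0.0]
contact_force: [1.6, 2.4, 6.7]
gripper_width: 10.2
grasp_force: 59.1
clock: 10.38
position: [503.7, 1.9, 94.7]
ee_rot: [0.798, -0.602, 0.0, 0.001]
contact_force: [0.4, -0.0, -0.8]
gripper_width: 42.5
grasp_force: 0.0
[ 0.32776517  0.29946348 -0.44164187  0.00243887 -0.83139353 -0.0507898 ] [503.74612937   1.89238401  94.68880484]
[503.82024823   3.18466764]
phi 1.4481775150954241
```

```bash
python3 -m handwheel '[[0,0,-0.06,0,0,0,0],[0,0,-0.12,0,0,0,0],[0,0,-0.15,0,0,0,1],[0,0,-0.15,0,0,0,1]]'
python3 -c "
from h import *
print(rel([480.5,-252.5,200],TH-1.45))"
```

```text
clock: 10.88
position: [505.5, 2.7, 247.8]
ee_rot: [0.799, -0.602, 0.002, -0.002]
contact_force: [0.1, -0.4, -0.3]
gripper_width: 77.0
grasp_force: 0.0
[0.2384, 0.0946, 0.0477, -0.0028, -0.006, -1.5685]
```

```bash
python3 -m handwheel '[[0.238,0.095,0,0,0,-1.569,1],[0.238,0.095,0,0,0,-1.569,1],[0.238,0.095,0.04,0,0,-1.569,1],[0.238,0.095,0.048,0,0,-1.569,1],[0.238,0.095,0.048,0,0,-1.569,1],[0.238,0.095,0.048,0,0,-1.569,1],[0.238,0.095,0.048,0,0,-1.569,1],[0.238,0.095,0.048,0,0,-1.569,1],[0.238,0.095,0.048,0,0,-1.569,1],[0.238,0.095,0.048,0,0,-1.569,1]]'
python3 - <<'E'
from h import *
s=read_state();print(s['position'],s['joints'])
im,d=save('wrist','w3');W,T=wworld(d,s)
z=W[...,2]
for a,b in((116,127),(104,115)):
    m=(z>a)&(z<b)&(np.hypot(W[...,0]-481,W[...,1]+252)<40);p=W[m][:,:2];print(len(p),p.mean(0),(p.min(0)+p.max(0))/2,np.ptp(p,axis=0),im[m].mean(0))
print(rel([480.5,-252.5,50],TH-1.45))
# door
d=save('top','t2')[1];W=world('top',d);z=W[...,2];m=(z>155)&(z<170)&(W[...,1]<125)&(W[...,1]>-70)&(W[...,0]>500)&(W[...,0]<640)
print(m.sum(),line(W[m][:,:2]),np.arctan2(*line(W[m][:,:2])[0][::-1]),cv2.minAreaRect(np.float32(W[m][:,:2])))
E
```

```text
clock: 12.12
position: [477.6, -252.4, 196.0]
ee_rot: [0.991, 0.137, -0.001, 0.0]
contact_force: [0.1, -1.3, -0.3]
gripper_width: 85.5
grasp_force: 0.0
[ 477.55661965 -252.38195957  196.02471103] [-1.84997334e-01  2.51064226e-01 -2.18280182e-01  1.50628471e-03
 -1.10396286e+00  2.03021875e+00]
559 [ 481.53162091 -255.01446971] [ 480.87787977 -255.22205816] [19.60705914 19.52476215] [107.74597496 109.34347048 113.35957066]
1669 [ 482.75341764 -254.5434084 ] [ 480.98501004 -255.16541784] [41.15903619 41.00199053] [107.48172558 109.3241462  113.74295986]
[0.003, 0.0008, 0.1463, 0.0004, 0.0025, -0.0024]
635 (array([ 0.2751562 , -0.96139956], dtype=float32), array([552.15375,  64.477  ], dtype=float32)) -1.2920442 ((552.8633422851562, 64.94850158691406), (14.99704647064209, 125.994873046875), 15.743271827697754)
```

View pics/t2.png

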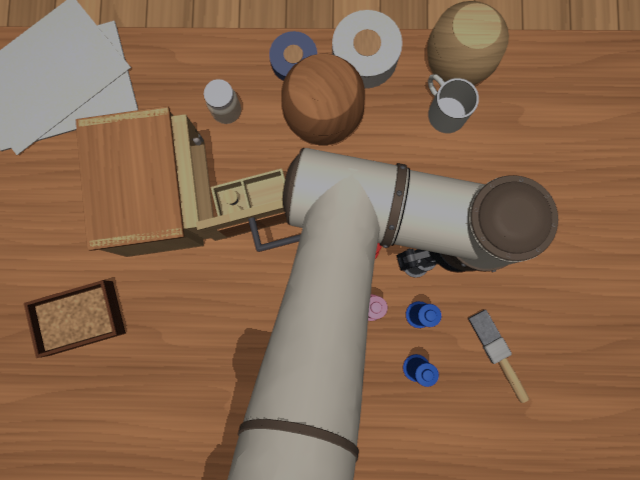

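The top view shows the door open at 1.448 rad. The rack is inside it, with bobbins in the narrow pocket at (232,198) and the wide pocket at about (265,190). The hand is above the grey spool at (425,258). Next I'll go down, grip and lift.

```bash
python3 -m handwheel '[[0.003,0.003,0.05,0,0,0,1],[0.003,0.003,0.1,0,0,0,1],[0.003,0.003,0.146,0,0,0,1],[0.003,0.003,0.146,0,0,0,1],[0.003,0.003,0.146,0,0,0,-1],[0.003,0.003,0.146,0,0,0,-1],[0.003,0.003,0.146,0,0,0,-1],[0.003,0.003,0.146,0,0,0,-1],[0.003,0.003,0.146,0,0,0,-1]]'
python3 -m handwheel '[[0,0,-0.05,0,0,0,-1],[0,0,-0.1,0,0,0,-1],[0,0,-0.15,0,0,0,-1],[0,0,-0.2,0,0,0,-1],[0,0,-0.2,0,0,0,-1]]'
python3 -c "
from h import *
a=1.448; print(H+122*U(a)-42*N(a), rel([*(H+122*U(a)-42*N(a)),250],TH-a))"
```

```text
clock: 13.35
position: [483.7, -255.3, 54.1]
ee_rot: [0.99, 0.138, 0.002, 0.002]
contact_force: [-0.3, 1.1, 5.7]
gripper_width: 40.9
grasp_force: 60.5
clock: 13.98
position: [484.3, -255.4, 257.2]
ee_rot: [0.99, 0.138, 0.005, 0.003]
contact_force: [0.5, -0.4, -1.7]
gripper_width: 40.7
grasp_force: 61.2
[608.21609467  46.444364  ] [0.2018, -0.2564, 0.0071, 0.008, -0.0095, -0.0014]
```

```bash
python3 -m handwheel '[[0.04,-0.05,0,0,0,0,-1],[0.08,-0.1,0,0,0,0,-1],[0.12,-0.15,0,0,0,0,-1],[0.16,-0.2,0,0,0,0,-1],[0.19,-0.24,0,0,0,0,-1],[0.203,-0.256,0,0.008,-0.01,0,-1],[0.203,-0.256,0,0.008,-0.01,0,-1],[0.203,-0.256,0,0.008,-0.01,0,-1],[0.203,-0.256,0,0.008,-0.01,0,-1]]'
python3 - <<'E'
from h import *
a=1.448; s=read_state();print(rel([*(H+122*U(a)-42*N(a)+[2,0]),78],TH-a,s),s['gripper_width'])
im,d=save('wrist','w4');W,T=wworld(d,s)
E
```

```text
clock: 15.1
position: [606.9, 45.8, 251.4]
ee_rot: [0.991, 0.137, -0.005, -0.002]
contact_force: [-0.8, -0.0, -1.5]
gripper_width: 40.8
grasp_force: 61.3
[0.0052, 0.0013, 0.1734, -0.006, 0.0102, -0.0034] 40.82847856093879
```

View pics/w4.png

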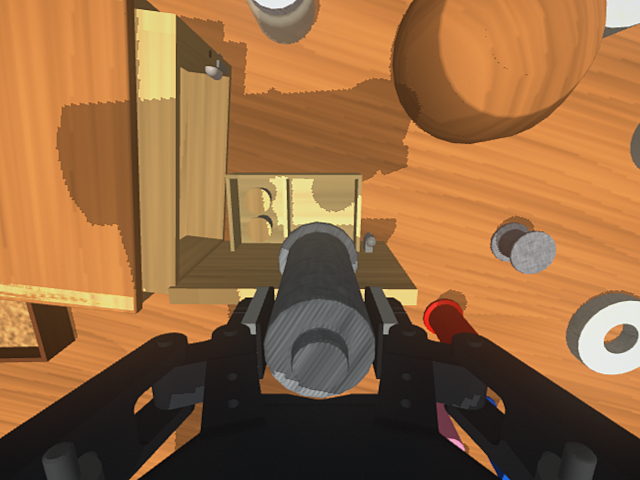

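The wrist view shows the spool held upright, with the wide pocket behind it between the divider (col 288) and the right wall (col 360), outer rim at row 176. I'll check the pocket position by depth.

```bash
python3 - <<'E'
from h import *
a=1.448;s=read_state();d=np.load('pics/w4.npy');W,T=wworld(d,s)
L=lambda p:np.round([(p[:2]-H)@U(a),-(p[:2]-H)@N(a),p[2]],1)
for r in(180,195,210):print(r,[L(W[r,c]).tolist() for c in range(282,296,3)],[L(W[r,c]).tolist() for c in range(354,366,3)])
for c in(310,330,345):print(c,[L(W[r,c]).tolist() for r in range(172,186,3)])
m=(np.abs(W[...,2]-62)<200)&(d>0)
f=W[228:262,290:345].reshape(-1,3)
k=[L(p) for p in f];k=np.array([q for q in k]);z0=s['position'][2]-54
b=k[np.abs(k[:,2]-z0-5)<6];print('flange',len(b),z0,b.min(0),b.max(0),'tool',L(s['position']))
E
```

```text
180 [[77.6, 75.6, 21.8], [84.9, 78.6, 57.4], [86.0, 76.9, 37.0], [88.1, 75.7, 22.8], [91.6, 75.7, 23.3]] [[161.2, 75.3, 20.7], [162.1, 77.4, 45.2], [163.9, 78.4, 57.7], [174.1, 73.5, 0.2]]
195 [[77.0, 58.2, 21.4], [84.3, 62.7, 56.6], [85.9, 60.7, 40.5], [87.5, 58.2, 21.3], [91.1, 58.3, 22.0]] [[161.4, 58.2, 22.7], [162.0, 61.7, 50.4], [164.4, 62.6, 57.5], [174.6, 55.4, 1.2]]
210 [[76.6, 40.7, 23.3], [83.7, 46.4, 56.0], [86.0, 44.7, 46.4], [87.1, 40.4, 21.3], [90.7, 40.5, 22.2]] [[161.8, 40.5, 23.1], [161.9, 46.1, 55.4], [165.0, 46.4, 57.0], [175.3, 36.6, 0.7]]
310 [[110.1, 84.4, 18.5], [111.3, 83.7, 57.4], [111.2, 80.5, 56.3], [110.1, 74.4, 22.3], [110.0, 70.8, 20.7]]
330 [[133.3, 84.4, 19.4], [132.3, 83.7, 57.7], [132.4, 80.5, 56.4], [133.2, 74.4, 23.2], [133.3, 70.9, 21.8]]
345 [[150.8, 84.2, 17.5], [148.1, 83.6, 57.4], [148.2, 80.5, 57.0], [150.6, 74.3, 22.8], [150.7, 70.8, 21.4]]
flange 530 197.502201894792 [102.4  47.1 199. ] [138.1  60.5 208.5] tool [122.2  40.6 251.5]
```

```bash
python3 -m handwheel '[[0.008,0.002,0,-0.006,0.01,0,-1],[0.008,0.002,0.05,-0.006,0.01,0,-1],[0.008,0.002,0.09,-0.006,0.01,0,-1],[0.008,0.002,0.12,-0.006,0.01,0,-1],[0.008,0.002,0.14,-0.006,0.01,0,-1],[0.008,0.002,0.155,-0.006,0.01,0,-1],[0.008,0.002,0.165,-0.006,0.01,0,-1],[0.008,0.002,0.17,-0.006,0.01,0,-1],[0.008,0.002,0.172,-0.006,0.01,0,-1]]'
```

```text
clock: 16.27
position: [614.0, 48.0, 79.4]
ee_rot: [0.99, 0.138, 0.0, 0.0]
contact_force: [0.7, -0.1, -0.8]
gripper_width: 40.5
grasp_force: 61.3
```

```bash
python3 -m handwheel '[[0,0,0.002,0,0,0,-1],[0,0,0.003,0,0,0,-1],[0,0,0.003,0,0,0,-1]]'
python3 -m handwheel '[[0,0,0,0,0,0,0.5],[0,0,0,0,0,0,0.8],[0,0,0,0,0,0,0.8],[0,0,-0.03,0,0,0,0.8],[0,0,-0.08,0,0,0,0.8],[0,0,-0.13,0,0,0,0.8],[0,0,-0.17,0,0,0,0.8],[0,0,-0.17,0,0,0,0.8]]'
python3 - <<'E'
from h import *
s=read_state();im,d=save('wrist','w5')
E
```

```text
clock: 16.65
position: [613.7, 48.0, 76.3]
ee_rot: [0.99, 0.138, 0.0, -0.0]
contact_force: [0.1, -0.3, -0.2]
gripper_width: 41.1
grasp_force: 61.3
clock: 17.65
position: [615.6, 48.2, 250.8]
ee_rot: [0.99, 0.138, 0.004, -0.0]
contact_force: [-0.3, 0.8, -0.2]
gripper_width: 77.0
grasp_force: 0.0
```

View pics/w5.png

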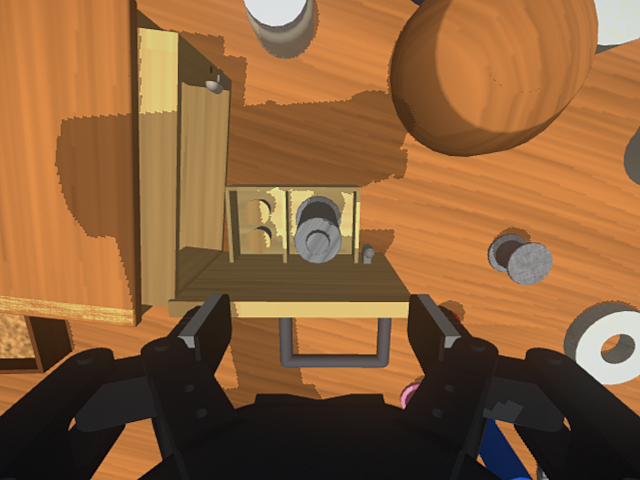

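The wrist view shows the spool standing upright in the wide pocket, at (318,235), with the handle bar at row 362. I'll go back to the handle.

```bash
python3 -c "
from h import *
print(rel([503.8,2.2,240],TH-np.pi/2-1.448))"
```

```text
[-0.1188, 0.014, 0.0075, -0.0034, -0.0027, 1.5691]
```

```bash
python3 -m handwheel '[[-0.119,0.014,0.007,0,0,1.569,0],[-0.119,0.014,0.007,0,0,1.569,0],[-0.119,0.014,0.007,0,0,1.569,0],[-0.119,0.014,0.007,0,0,1.569,0],[-0.119,0.014,0.007,0,0,1.569,0],[-0.119,0.014,0.007,0,0,1.569,0],[-0.119,0.014,0.007,0,0,1.569,0],[-0.119,0.014,0.007,0,0,1.569,0],[-0.119,0.014,0.007,0,0,1.569,0],[-0.119,0.014,0.007,0,0,1.569,0]]'
python3 - <<'E'
from h import *
s=read_state();im,d=get_image('wrist');W,T=wworld(d,s);a=1.448
p=W[(im.max(-1)<100)&(W[...,2]>135)&(W[...,2]<151)&(d>0)];q=p[:,:2]-H
k=np.c_[q@U(a),q@N(a)];k=k[(np.abs(k[:,1]-70)<12)&(np.abs(k[:,0]-135)<38)]
print(len(k),np.median(k,0),np.polyfit(k[:,0],k[:,1],1))
print(s['joints'],rel([503.8,2.2,97],TH-np.pi/2-1.448))
E
```

```text
clock: 18.95
position: [502.3, 1.8, 237.8]
ee_rot: [0.799, -0.602, -0.001, 0.001]
contact_force: [-0.2, 0.5, 0.2]
gripper_width: 42.7
grasp_force: 0.0
1118 [140.78954177  69.38187831] [1.18558402e-02 6.80646943e+01]
[ 3.27070243e-01  1.54205734e-01 -2.34162291e-01 -4.36695707e-04
 -1.18523181e+00 -4.71498876e-02] [0.0, -0.0017, 0.1411, 0.0023, 0.0002, 0.0014]
```

```bash
python3 -m handwheel '[[0,-0.001,0.05,0,0,0,0],[0,-0.001,0.1,0,0,0,0],[0,-0.001,0.141,0,0,0,0],[0,-0.001,0.141,0,0,0,0],[0,-0.001,0.141,0,0,0,-1],[0,-0.001,0.141,0,0,0,-1],[0,-0.001,0.141,0,0,0,-1],[0,-0.001,0.141,0,0,0,-1]]'
python3 -c "
from h import *
s=read_state();print(s['position'],s['gripper_width'])
Y=Rt.from_quat(s['ee_rot']).as_matrix()[:2,1];f=TH-np.pi/2-np.arctan2(Y[1],Y[0]);print('phi',f,'bar',np.round([(s['position'][:2]-H)@U(f),(s['position'][:2]-H)@N(f)],1))
for b in np.arange(.1,1.01,.1):
  t=1.448
  q=135*(U(t-b)-U(t))+70*(N(t-b)-N(t));print(round(b,2),np.round([q@U(t)/1000,q@N(t)/1000],4))"
```

```text
clock: 20.0
position: [505.5, 2.3, 100.2]
ee_rot: [0.799, -0.602, 0.002, -0.001]
contact_force: [-0.7, -0.2, 5.8]
gripper_width: 9.9
grasp_force: 58.8
[505.49220746   2.33528393 100.1994712 ] 9.871562801952896
phi 1.4468735679692826 bar [136.1  69. ]
0.1 [ 0.0063 -0.0138]
0.2 [ 0.0112 -0.0282]
0.3 [ 0.0147 -0.043 ]
0.4 [ 0.0166 -0.0581]
0.5 [ 0.017  -0.0733]
0.6 [ 0.0159 -0.0885]
0.7 [ 0.0133 -0.1034]
0.8 [ 0.0093 -0.1181]
0.9 [ 0.0038 -0.1322]
1.0 [-0.0032 -0.1458]
```

```bash
python3 -m handwheel '[[0.003,-0.0065,0,0,0,-0.05,-1],[0.0063,-0.0138,0,0,0,-0.1,-1],[0.0112,-0.0282,0,0,0,-0.2,-1],[0.0147,-0.043,0,0,0,-0.3,-1],[0.0166,-0.0581,0,0,0,-0.4,-1],[0.017,-0.0733,0,0,0,-0.5,-1],[0.0159,-0.0885,0,0,0,-0.6,-1],[0.0133,-0.1034,0,0,0,-0.7,-1],[0.0093,-0.1181,0,0,0,-0.8,-1],[0.0093,-0.1181,0,0,0,-0.8,-1]]'
python3 -m handwheel '[[0.003,-0.0065,0,0,0,-0.05,-1],[0.0063,-0.0138,0,0,0,-0.1,-1],[0.0112,-0.0282,0,0,0,-0.2,-1],[0.0147,-0.043,0,0,0,-0.3,-1],[0.0166,-0.0581,0,0,0,-0.4,-1],[0.017,-0.0733,0,0,0,-0.5,-1],[0.017,-0.0733,0,0,0,-0.5,-1],[0.017,-0.0733,0,0,0,-0.5,-1]]'
python3 - <<'E'
from h import *
s=read_state()
Y=Rt.from_quat(s['ee_rot']).as_matrix()[:2,1];f=TH-np.pi/2-np.arctan2(Y[1],Y[0]);print('phi',f,'bar',np.round([(s['position'][:2]-H)@U(f),(s['position'][:2]-H)@N(f)],1))
for t in (f-.05,.08,.06,.045,.03,.02,.012,.005):
  q=H+136*U(t)+69*N(t)-s['position'][:2];print(round(f-t,3),np.round([q@U(f)/1000,q@N(f)/1000],4))
im,d=save('side','s6');cv2.imwrite('pics/s6c.png',im[200:400,40:300])
E
```

```text
clock: 21.25
position: [622.4, 26.4, 100.3]
ee_rot: [0.97, -0.242, 0.002, -0.001]
contact_force: [-0.3, -0.2, 5.5]
gripper_width: 9.6
grasp_force: 58.8
clock: 22.25
position: [671.3, 82.8, 100.3]
ee_rot: [1.0, 0.005, 0.002, -0.0]
contact_force: [1.0, 0.6, 4.9]
gripper_width: 10.1
grasp_force: 58.8
phi 0.14687988290859955 bar [136.4  70.7]
0.05 [ 0.0029 -0.0085]
0.067 [ 0.004  -0.0109]
0.087 [ 0.0051 -0.0137]
0.102 [ 0.006  -0.0159]
0.117 [ 0.0068 -0.018 ]
0.127 [ 0.0073 -0.0194]
0.135 [ 0.0077 -0.0206]
0.142 [ 0.008  -0.0216]
```

View pics/s6c.png

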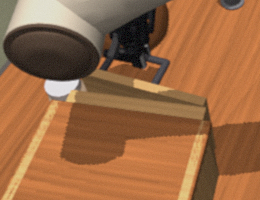

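The side view shows the door nearly shut with the hand on the bar. Now I'll ease it into the catch.

```bash
python3 -m handwheel '[[0.002,-0.005,0,0,0,-0.033,-1],[0.004,-0.009,0,0,0,-0.067,-1],[0.0051,-0.0115,0,0,0,-0.087,-1],[0.006,-0.0136,0,0,0,-0.102,-1],[0.0068,-0.0155,0,0,0,-0.117,-1],[0.0068,-0.0155,0,0,0,-0.117,-1]]'
python3 -c "
from h import *
s=read_state();Y=Rt.from_quat(s['ee_rot']).as_matrix()[:2,1];f=TH-np.pi/2-np.arctan2(Y[1],Y[0]);print('phi',f,'bar0',np.round([(s['position'][:2]-H)@U(0),(s['position'][:2]-H)@N(0)],1), s['contact_force'][:2]@N(0))"
```

```text
clock: 23.05
position: [677.4, 96.8, 100.3]
ee_rot: [0.998, 0.063, 0.001, 0.001]
contact_force: [1.0, -4.0, 7.6]
gripper_width: 10.4
grasp_force: 59.2
phi 0.03070823040750681 bar0 [132.8  77. ] 4.058071546875567
```

```bash
python3 -m handwheel '[[0.0004,-0.001,0,0,0,-0.008,-1],[0.0008,-0.002,0,0,0,-0.015,-1],[0.001,-0.003,0,0,0,-0.02,-1],[0.001,-0.003,0,0,0,-0.02,-1]]'
python3 -c "
from h import *
s=read_state();print('bar0',np.round([(s['position'][:2]-H)@U(0),(s['position'][:2]-H)@N(0)],1), s['contact_force'][:2]@N(0))"
```

```text
clock: 23.55
position: [679.5, 102.4, 100.3]
ee_rot: [0.997, 0.074, 0.003, -0.001]
contact_force: [2.5, 1.4, 5.8]
gripper_width: 9.8
grasp_force: 58.9
bar0 [135.7  71.8] -1.0215171196969934
```

It snapped home with almost no force. I'll let go, rise and back off.

```bash
python3 -m handwheel '[[0,0,0,0,0,0,-0.5],[0,0,0,0,0,0,0],[0,0,0,0,0,0,0],[0,0,0,0,0,0,0],[0,0,-0.05,0,0,0,0],[0,0,-0.1,0,0,0,0],[0,0,-0.15,0,0,0,0],[0,0.05,-0.18,0,0,0,0],[0,0.15,-0.18,0,0,0,0],[0,0.15,-0.18,0,0,0,0]]'
python3 -m handwheel '[[-0.2,0.15,0,0,0,0,0],[-0.2,0.15,0,0,0,0,0],[-0.2,0.15,0,0,0,0,0],[-0.2,0.15,0,0,0,0,0],[-0.2,0.15,0,0,0,0,0],[-0.2,0.15,0,0,0,0,0],[-0.2,0.15,0,0,0,0,0],[-0.2,0.15,0,0,0,0,0]]'
python3 - <<'E'
from h import *
im,d=save('top','t7');W=world('top',d);z=W[...,2]
m=np.zeros(d.shape,bool);m[110:185,190:245]=1;m&=(im.max(-1)<90)&(z>134)&(z<152);p=W[m]
s=(p[:,:2]-H)@N(0);q=p[s>np.percentile(s,98)-14];u,c=line(q[:,:2]);print('phi',TH-np.arctan2(u[1],u[0]),'N',np.median((q[:,:2]-H)@N(0)))
E
```

```text
clock: 24.8
position: [698.6, -49.8, 278.6]
ee_rot: [0.997, 0.072, 0.0, -0.0]
contact_force: [1.2, 0.6, -0.6]
gripper_width: 42.7
grasp_force: 0.0
clock: 25.8
position: [523.2, -224.0, 277.7]
ee_rot: [0.997, 0.073, -0.0, -0.0]
contact_force: [0.2, -0.0, -0.1]
gripper_width: 42.6
grasp_force: 0.0
phi -0.010229424 N 71.36689908267152
```

View pics/t7.png

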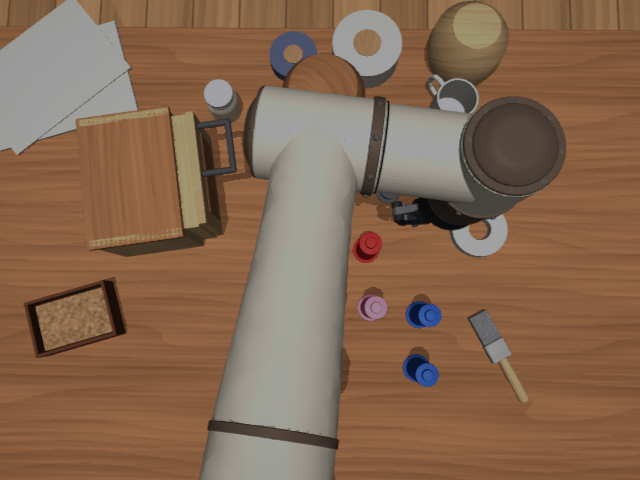

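The top view shows the door shut, with its handle at (232,147) as at the start, the spool put away and the bystanders undisturbed where they can be seen.

```bash
python3 -c "
from h import *
a=cv2.imread('pics/top0.png')[110:185,190:245];b=cv2.imread('pics/t7.png')[110:185,190:245]
print(cv2.phaseCorrelate(np.float32(a.mean(-1)),np.float32(b.mean(-1))))
print(job_done())"
```

```text
((0.013445018532717512, 0.46488227207795063), 1.0006978251139322)
the job is handed in; nothing more can be done
None
```

The grey spool stands upright in the door's wide pocket, the door is shut on its catch, and the arm is clear; the job was handed in at about 26 s.

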